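# Press the retaining cap onto the tape reel

## Robot

A 6-joint arm with a two-finger parallel gripper is mounted at the origin on a cart in front of the work surface, level with it; the furniture and walls round the work are solid. World frame = base frame: x ahead of the robot, y to its left, z up, the work surface at z = 0. Lengths are in m, angles in degrees, forces in N, time in s.
With the tool pointing down it reaches from about 0.375 to 0.925 m from the base axis. Payload 5.7 kg.
Tool frame: the origin (TCP) lies between the finger pads; the fingertips stand 14 mm ahead of it and the grasp point (between the pads) lies 5 mm behind it (ctrl.tip_reach is the distance from the TCP to the fingertips, in m); z points along the fingers, y is the line along which they close (so a half turn about z gives the same grasp; the last joint's range is limited). The gripper opens to 88 mm and grips with 3 to 60 N. Pads are 20 mm wide; open, the fingers measure 115 mm over their backs; the gripper's body (75 mm by 178 mm) begins 61 mm behind the grasp point.
Start: joints at [62.733, 20.558, 86.54, -0, 72.909, -6.595], TCP at [0.212, 0.561, 0.213] pointing down, gripper open.
Joint ranges: [-170.27, 170.27], [-57.76, 135], [12.27, 136.19], [-55.21, 235.2], [11.17, 155.16], [-170.74, 170.74]. Speed limits (degrees/s): [136.94, 136.94, 180, 180, 180, 180].

## Interface

Orientations are given as [roll, pitch, yaw] about the fixed x, y, z axes, in that order (R = Rz(yaw) Ry(pitch) Rx(roll)).
In Python, from workcell import ctrl, grab_frame, spotter gives the robot as it stands.
- The arm moves only by the tool move_arm, never from a script. Its argument "series" is a list of rows, each a list of 7 numbers: the opening, from 0 (shut) to 1 (fully open), then the shift along the world's x, y, z as a fraction of full scale, then the turn, a rotation vector about the world's x, y, z as a fraction of full scale. In form: [[gripper, dx, dy, dz, wx, wy, wz], ...]. A call has 1 to 12 rows; each row is the pose to reach, as a shift and turn from the pose commanded when the call began, turning the shorter way round; what a row does not reach only later rows make up. Full scale, the value 1, is 150 mm for a shift and 2 pi rad for a turn. A row lasts 1/10 s, in which the tool goes at most 50 mm and 8.59 degrees, less where a joint would pass 70% of its speed; a pose out of reach is approached as far as the arm can. A call with a number of a shift or a turn outside -1 to 1 is refused whole. A call with a gripper value outside its range is refused whole. The fingers move at their own pace and stop on an object; the grip force is fixed at half the most. Time passes only in rows, so rows that repeat a pose let the fingers close. It gives the time, the measured TCP pose, the force, the opening and the grip force at its end, in the units of the state.
- ctrl.state(): the state, without advancing time (a new reading comes with each control period).
- grab_frame(name): name is "side" or "top"; returns a dict with "pixels" (420x560x3 uint8, blue, green, red), "z_map" (420x560 float32, m along the optical axis (not along the pixel's ray), 0 where there is no reading), "fov_y" (degrees; the focal length in pixels is half the picture's height over the tangent of half this angle, whatever the lens; pixels are square), "cx", "cy" (the principal point, pixels), "R" (3x3) and "t" (3): a world point X has camera coordinates R X + t. Camera axes: x right, y down, z forward; pixel columns grow to the right and rows downward; lengths in m; the calibration is good to about 2 mm. A picture is of the moment at which its call begins.
- ctrl.hand_in(): hands the job in; it is judged then, once.
Trained networks look in the newest picture that a camera, given by its name, has taken for a name from the list of things; names that differ only in an ending like _2 or _b are one class to them, and where a whole thing is asked for, a point or a joint stands for the part that bears it (a point fixed in the world has none). Each returns a list of dicts, best first, with "conf" (0 to 1); they miss things now and then, are a little off and sometimes report something else, mostly with a low value. They report only what shows in the picture. A call takes as long as a camera call. They do not tell look-alikes from the thing itself.
- spotter.boxes_of(camera, target): "bbox" ([left, top, right, bottom] in pixels, round what is visible of it).
The state is a dict: "time": time; "q": joint angles; "joint_vel": joint speeds; "effort": joint torques, N m; "ee_pos": TCP position; "eef_rot": TCP orientation; "wrist_force": force on the tool from outside, world axes, zero at the start; "torque": the same for the moment, N m; "opening": opening from 0.0 (shut) to 1.0 (fully open); "grip_force": force on a finger pad.
Only numpy, scipy, OpenCV 4.12 (cv2) and the standard library are available. Lean on these libraries where they do the work, as an engineer would, in place of code of your own. Each camera call takes 0.05 s, during which the arm holds its last target. There are 200 camera calls.

## Task

Pick up the blue push-on cap, set it squarely over the tip of the steel shaft of the tape reel, and press it straight down the shaft until it sits snugly on the red sprung brake plate and holds the plate down a little by itself, then let go. Press gently and feel for the plate: it should give one to three millimetres, never be driven towards its stop, and do not push on the reel with the gripper. Leave the timer, the ring cutter and the spice bottle alone.

Things in the scene. Friction and masses are not known exactly. Their poses are not given: they have to be found in the camera images.
- cap: Blue push-on cap standing flange-down on the counter, painted metal, loose, about 180 g, 50 mm high. Origin at the centre of its underside, z up its axis. Round flange 44 mm across, 5 mm thick at the bottom, then a 26 mm barrel with closed top. Blind bore from below, 13.6 mm wide (17 mm at the mouth), 44 mm deep.
- cap_barrel (a point): Point on the cap's axis 28 mm above its underside, middle of the 26 mm round barrel: grip here from above (fingertips may rest on the flange ledge, 5 mm up). Four sprung steel teeth in the bore, tips 12.6 mm above the underside, bite a 10 mm shaft: pushing down past them takes 3 to 10 N at any depth, pulling back up far more.
- reel: Tape reel fixed to the counter: round dark base 124 mm across, a 96 mm roll of masking tape lying on it, above it a red round brake plate 68 mm across, 3 mm thick, on a spring round the shaft. Origin at the centre of the underside, on the shaft axis. The plate's upper face rests 54 to 66 mm above the origin, depending on the cork packing; it differs every time and is not measured.
- tape_top (a point): Point on the reel's axis level with the top of the tape roll, 37 mm above the counter. The brake plate above it gives 1 mm per 3.5 N, straight down, from its rest height, with a stop at 6 mm. It should end 1 to 3 mm down, bearing on the cap with 3 to 11 N; more than 15 N spoils its spring.
- shaft_tip (a point): Tip of the fixed plain upright steel shaft of the reel, 10 mm in diameter, on the reel's axis, 94 mm above the counter. The last 6 mm taper to 4.4 mm.
- timer: Red and white dial kitchen timer, 66 mm across, 55 mm high, loose; origin at the centre of its underside. A bystander.
- cutter: Tinplate ring cutter, 54 mm across, 30 mm high, loose; origin at the centre of its underside. A bystander.
- spice: Green-labelled spice bottle with black lid, 44 mm across, 105 mm high, loose; origin at the centre of its underside. A bystander.
Mind the look-alikes: they are no part of the job. There is more than one size of the reel; the one meant has the size given above.

How it is judged:
By the outcome, as a careful person would: the job done as asked, in the order asked, and still so for the second after the job is handed in, with the robot touching nothing.
It also fails if it takes over 51 s, if anything falls off the work surface, if the arm or the gripper's body presses on something with over 40 N, if the wrist force passes 120 N, or if a joint passes its speed limit or range.

## Working session

There is one attempt and no reset: what is moved stays moved. The work goes in short steps, Python scripts to look and compute and a tool call to move; the robot and the scene stay as the last step left them, time stands still between calls to the robot, and variables do not carry over. Pictures are saved under pics/ and viewed, at most 10 in all, crops included, and the job is handed in when it is done.

Besides the shell and the picture viewer there is one more tool, called after "Call:" as name([rows], argument=value, ...), one row to a line, values as JSON. move_arm: Moves the arm, as the interface text tells. Its arguments: {"type":"object","properties":{"series":{"type":"array"}},"required":["series"]}

```bash
mkdir -p pics
cat > h.py <<'E'
import numpy as np, cv2
from workcell import ctrl, grab_frame, spotter
def pts(f):
    z=f["z_map"]; h,w=z.shape; F=h/2/np.tan(np.radians(f["fov_y"])/2)
    u,v=np.meshgrid(np.arange(w),np.arange(h))
    c=np.stack([(u-f["cx"])/F*z,(v-f["cy"])/F*z,z],-1)
    X=(c-np.array(f["t"]))@np.array(f["R"]); X[z==0]=np.nan
    return X
E
python3 - <<'E'
from h import *
fs={}
for n in("side","top"):
    f=grab_frame(n); cv2.imwrite(f"pics/{n}0.png",f["pixels"]); X=pts(f); np.save(f"{n}0.npy",X)
    print(n,"cam",-np.array(f["R"]).T@np.array(f["t"]))
    for t in("cap","reel","timer","cutter","spice"):
        for b in spotter.boxes_of(n,t):
            l,tp,r,bo=map(int,b["bbox"]); P=X[tp:bo,l:r].reshape(-1,3)
            print(t,round(b["conf"],2),[l,tp,r,bo],np.nanmedian(P,0).round(3),np.nanmax(P[:,2]).round(3))
print(ctrl.state())
E
```

```text
side cam [ 0.16480296 -0.88989449  0.58071259]
cap 0.79 [245, 197, 259, 224] [0.534 0.048 0.006] 0.053
reel 0.83 [283, 230, 346, 275] [ 0.578 -0.199  0.013] 0.081
reel 0.81 [182, 231, 255, 288] [ 0.376 -0.144  0.031] 0.075
reel 0.7 [327, 274, 416, 353] [ 0.565 -0.425  0.02 ] 0.075
timer 0.91 [199, 181, 219, 203] [0.468 0.188 0.029] 0.057
cutter 0.74 [279, 189, 297, 207] [0.656 0.084 0.017] 0.032
spice 0.85 [374, 225, 397, 277] [ 0.687 -0.306  0.051] 0.108
top cam [ 0.40214616 -0.0672049   1.19582508]
cap 0.77 [197, 222, 219, 241] [0.529 0.049 0.005] 0.054
reel 0.96 [286, 185, 344, 239] [ 0.579 -0.188  0.013] 0.095
reel 0.8 [248, 261, 320, 336] [ 0.386 -0.122  0.018] 0.077
reel 0.55 [374, 178, 445, 250] [ 0.577 -0.398  0.02 ] 0.079
timer 0.73 [124, 240, 153, 269] [0.474 0.197 0.039] 0.059
cutter 0.52 [190, 165, 215, 190] [0.657 0.069 0.001] 0.035
spice 0.76 [353, 146, 379, 175] [ 0.69  -0.295  0.072] 0.111
{'time': 0.6, 'q': array([ 6.27318333e+01,  2.05562004e+01,  8.65390551e+01, -1.42843477e-03,
        7.29093361e+01, -6.59526640e+00]), 'joint_vel': array([ 0.02927961,  0.00384146, -0.07539159, -0.03810623,  0.07129742,
       -0.03604197]), 'effort': array([-7.71468403e-04, -5.15046501e+01, -2.71002674e+01,  6.74062804e-02,
        2.51094857e-02, -1.20303937e-05]), 'ee_pos': array([0.21182663, 0.56133182, 0.21264191]), 'eef_rot': array([-1.79995282e+02,  8.28916141e-04,  1.59327520e+02]), 'wrist_force': array([-0.39082894, -0.41964374, -0.08560763]), 'torque': array([-0.0429635 ,  0.02307186,  0.0314632 ]), 'grip_force': 0.0, 'opening': 0.9995377814822193}
```

Run:
```python
from h import *
a=cv2.imread("pics/top0.png")[130:350,110:460]; b=cv2.imread("pics/side0.png")[170:360,170:430]
cv2.imwrite("pics/c0.png",np.vstack([cv2.resize(a,(480,302),interpolation=3),cv2.resize(b,(480,351-60),interpolation=3)]))
f=grab_frame("top");X=np.load("top0.npy");S=np.load("side0.npy");z=f["z_map"]
F=210/np.tan(np.radians(f["fov_y"])/2);print("F",F)
for n,bb in dict(A=[286,185,344,239],B=[248,261,320,336],C=[374,178,445,250],cap=[197,222,219,241]).items():
    for M in(X,S):
        c=np.nanmedian(X[bb[1]:bb[3],bb[0]:bb[2]].reshape(-1,3),0)
        P=M.reshape(-1,3);P=P[np.hypot(*(P[:,:2]-c[:2]).T)<.09]
        for lo,hi in((.004,.02),(.03,.042),(.045,.07),(.07,.12)):
            Q=P[(P[:,2]>lo)&(P[:,2]<hi)]
            if len(Q)>3: 
                (cx,cy),r=cv2.minEnclosingCircle(Q[:,:2].astype(np.float32)); print(n,lo,len(Q),"med z",np.median(Q[:,2]).round(4),"c",round(cx,4),round(cy,4),"d",round(2*r,4),Q[:,2].max().round(3))
```

```text
F 524.2849059556493
A 0.004 964 med z 0.011 c 0.5797 -0.1894 d 0.1772 0.02
A 0.03 573 med z 0.0361 c 0.5875 -0.191 d 0.0959 0.041
A 0.045 692 med z 0.0559 c 0.5872 -0.1907 d 0.0683 0.066
A 0.07 25 med z 0.0881 c 0.5868 -0.1901 d 0.0097 0.095
A 0.004 666 med z 0.0122 c 0.5916 -0.1787 d 0.1519 0.02
A 0.03 557 med z 0.0359 c 0.5855 -0.1901 d 0.0982 0.042
A 0.045 418 med z 0.0566 c 0.5875 -0.1894 d 0.071 0.07
A 0.07 41 med z 0.0831 c 0.5843 -0.1915 d 0.0093 0.096
B 0.004 1769 med z 0.015 c 0.3858 -0.1229 d 0.1782 0.02
B 0.03 42 med z 0.0375 c 0.3807 -0.1182 d 0.1207 0.042
B 0.045 1331 med z 0.0498 c 0.3841 -0.1193 d 0.1255 0.07
B 0.07 946 med z 0.0719 c 0.3836 -0.1187 d 0.0892 0.077
B 0.004 1132 med z 0.0157 c 0.3804 -0.1266 d 0.1699 0.02
B 0.03 301 med z 0.0361 c 0.381 -0.1251 d 0.1243 0.042
B 0.045 860 med z 0.0486 c 0.3811 -0.1189 d 0.1297 0.07
B 0.07 780 med z 0.0721 c 0.3819 -0.1175 d 0.0942 0.075
C 0.004 1326 med z 0.0147 c 0.5765 -0.3986 d 0.1794 0.02
C 0.03 147 med z 0.0366 c 0.5755 -0.3971 d 0.1172 0.042
C 0.045 1290 med z 0.0497 c 0.5814 -0.408 d 0.127 0.07
C 0.07 835 med z 0.0719 c 0.5807 -0.4077 d 0.0903 0.079
C 0.004 1739 med z 0.0153 c 0.5794 -0.4077 d 0.1642 0.02
C 0.03 405 med z 0.0359 c 0.5708 -0.4201 d 0.1211 0.042
C 0.045 1225 med z 0.0483 c 0.5801 -0.4078 d 0.1281 0.07
C 0.07 1248 med z 0.0716 c 0.5805 -0.4069 d 0.0915 0.075
cap 0.004 236 med z 0.005 c 0.5299 0.0483 d 0.1786 0.017
cap 0.03 11 med z 0.0387 c 0.5305 0.0537 d 0.0257 0.041
cap 0.045 99 med z 0.0495 c 0.5314 0.0549 d 0.0257 0.054
cap 0.004 106 med z 0.0075 c 0.5179 0.0878 d 0.1152 0.02
cap 0.03 40 med z 0.0359 c 0.5272 0.051 d 0.0245 0.042
cap 0.045 50 med z 0.0496 c 0.5299 0.0554 d 0.0279 0.053
```

View pics/c0.png

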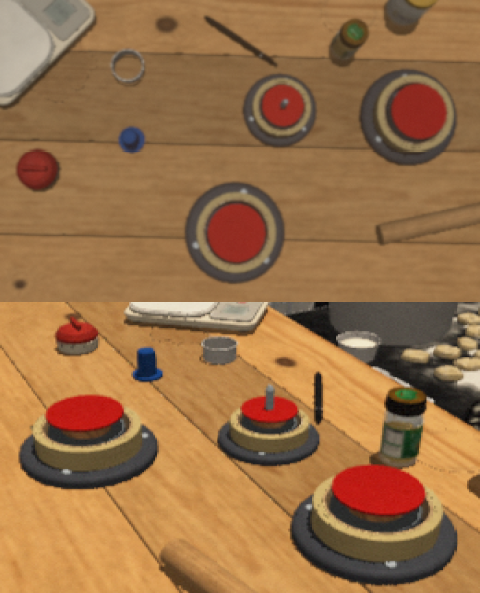

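Candidates for the cap: only one, at top pixel (208,231). Candidates for the reel are A, top (315,212), with a 96 mm tape, 68 mm plate and a visible shaft at z≈0.094, plus B (284,298) and C (410,214). B and C are larger, with plates about 90 mm and no shaft. I choose A, with its axis at about (0.587,-0.190). The crop shows the cap at crop (131,139) and A's shaft at (284,104).

Call:
move_arm([
  [1,0.3,-0.4,0,0,0,0],
  [1,0.532,-0.843,0,0,0,0],
  [1,0.532,-0.843,0,0,0,0],
  [1,0.532,-0.843,0,0,0,0],
  [1,0.532,-0.843,0,0,0,0],
])

```text
time: 1.15
ee_pos: [0.2922, 0.4344, 0.2129]
eef_rot: [180.0, -0.0, 159.2]
wrist_force: [0.7, 0.3, -0.2]
opening: 1.002
grip_force: 0.0
```

Call:
move_arm([
  [1,0.3,-0.4,0,0,0,0],
  [1,0.532,-0.843,0,0,0,0],
  [1,0.532,-0.843,0,0,0,0],
  [1,0.532,-0.843,0,0,0,0],
  [1,0.532,-0.843,0,0,0,0],
])

```text
time: 1.65
ee_pos: [0.3718, 0.3091, 0.2128]
eef_rot: [179.9, -0.0, 159.2]
wrist_force: [0.1, -0.1, -0.1]
opening: 1.003
grip_force: 0.0
```

Call:
move_arm([
  [1,0.3,-0.4,0,0,0,0],
  [1,0.532,-0.843,0,0,0,0],
  [1,0.532,-0.843,0,0,0,0],
  [1,0.532,-0.843,0,0,0,0],
  [1,0.532,-0.843,0,0,0,0],
])

```text
time: 2.15
ee_pos: [0.4514, 0.1834, 0.2126]
eef_rot: [180.0, -0.0, 159.3]
wrist_force: [-0.8, 1.1, 0.1]
opening: 1.002
grip_force: 0.0
```

Call:
move_arm([
  [1,0.3,-0.4,0,0,0,0],
  [1,0.532,-0.843,0,0,0,0],
  [1,0.532,-0.843,-0.2,0,0,0],
  [1,0.532,-0.843,-0.6,0,0,0],
  [1,0.532,-0.843,-0.6,0,0,0],
  [1,0.532,-0.843,-0.6,0,0,0],
])

```text
time: 2.75
ee_pos: [0.5285, 0.0581, 0.1199]
eef_rot: [-179.9, -0.3, 159.5]
wrist_force: [-1.0, -0.1, 0.2]
opening: 1.0
grip_force: 0.0
```

Call:
move_arm([
  [1,0,0,-0.2,0,0,0],
  [1,0,0,-0.35,0,0,0],
  [1,0,0,-0.45,0,0,0],
  [1,0,0,-0.45,0,0,0],
  [1,0,0,-0.45,0,0,0],
])

```text
time: 3.25
ee_pos: [0.5317, 0.0573, 0.0562]
eef_rot: [180.0, 0.1, 159.5]
wrist_force: [0.8, -0.5, 0.3]
opening: 1.002
grip_force: 0.0
```

Run:
```python
from h import *
s=ctrl.state();print(s["ee_pos"],s["eef_rot"])
f=grab_frame("side");X=pts(f);cv2.imwrite("pics/s1.png",cv2.resize(f["pixels"][140:260,170:330],(640,480),interpolation=2))
```

```text
[0.53167241 0.05725011 0.05624547] [1.79965204e+02 6.57838296e-02 1.59453912e+02]
```

View pics/s1.png

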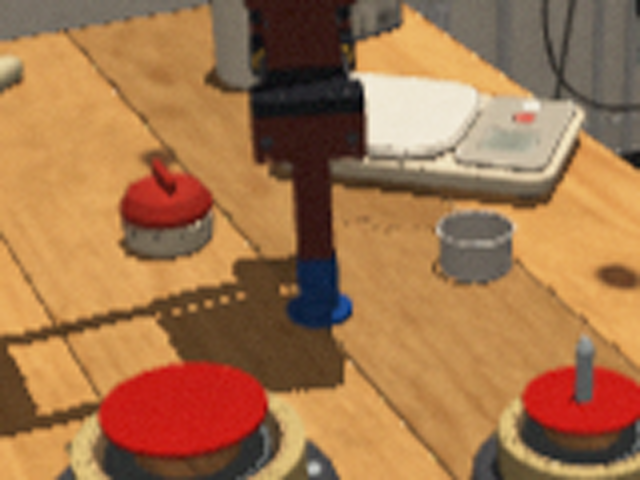

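The view shows the fingers straddling the cap: finger at (317,200), cap flange at (318,308). Next I go down and grip.

Call:
move_arm([
  [1,0,-0.013,-0.12,0,0,0],
  [1,0,-0.013,-0.2,0,0,0],
  [1,0,-0.013,-0.235,0,0,0],
  [1,0,-0.013,-0.235,0,0,0],
  [1,0,-0.013,-0.235,0,0,0],
  [1,0,-0.013,-0.235,0,0,0],
])

```text
time: 3.9
ee_pos: [0.5315, 0.0536, 0.0204]
eef_rot: [180.0, 0.0, 159.3]
wrist_force: [0.0, 0.3, -0.0]
opening: 1.002
grip_force: 0.0
```

Call:
move_arm([
  [0,0,0,0,0,0,0],
  [0,0,0,0,0,0,0],
  [0,0,0,0,0,0,0],
  [0,0,0,0,0,0,0],
  [0,0,0,0,0,0,0],
  [0,0,0,0,0,0,0],
  [0,0,0,0,0,0,0],
  [0,0,0,0,0,0,0],
  [0,0,0,0,0,0,0],
  [0,0,0,0,0,0,0],
])

```text
time: 4.9
ee_pos: [0.5313, 0.0537, 0.02]
eef_rot: [180.0, 0.0, 159.3]
wrist_force: [0.6, 0.5, -0.3]
opening: 0.296
grip_force: 30.0
```

Call:
move_arm([
  [0,0,0,0.15,0,0,0],
  [0,0,0,0.45,0,0,0],
  [0,0,0,0.75,0,0,0],
  [0,0,0,0.87,0,0,0],
  [0,0,0,0.87,0,0,0],
  [0,0,0,0.87,0,0,0],
])

```text
time: 5.5
ee_pos: [0.5303, 0.0535, 0.1497]
eef_rot: [-180.0, -0.0, 159.3]
wrist_force: [-0.5, -0.8, -2.3]
opening: 0.292
grip_force: 30.0
```

Call:
move_arm([
  [0,0.05,-0.2,0,0,0,0],
  [0,0.1,-0.45,0,0,0,0],
  [0,0.15,-0.7,0,0,0,0],
  [0,0.18,-0.8,0,0,0,0],
  [0,0.18,-0.8,0,0,0,0],
  [0,0.18,-0.8,0,0,0,0],
])

```text
time: 6.1
ee_pos: [0.5566, -0.0656, 0.1488]
eef_rot: [180.0, -0.2, 159.3]
wrist_force: [-0.3, 0.3, -2.2]
opening: 0.292
grip_force: 30.0
```

Call:
move_arm([
  [0,0.05,-0.2,0,0,0,0],
  [0,0.1,-0.45,0,0,0,0],
  [0,0.15,-0.7,0,0,0,0],
  [0,0.19,-0.825,0,0,0,0],
  [0,0.19,-0.825,0,0,0,0],
  [0,0.19,-0.825,0,0,0,0],
  [0,0.19,-0.825,0,0,0,0],
  [0,0.19,-0.825,0,0,0,0],
])

```text
time: 6.9
ee_pos: [0.586, -0.1884, 0.1503]
eef_rot: [180.0, -0.1, 159.4]
wrist_force: [-0.2, -0.7, -1.2]
opening: 0.294
grip_force: 30.0
```

Run:
```python
from h import *
s=ctrl.state();print(s["ee_pos"],s["eef_rot"],s["wrist_force"],s["torque"])
for n in("side","top"):
    f=grab_frame(n);X=pts(f);p=f["pixels"].astype(int)
    if n=="side": cv2.imwrite("pics/s2.png",cv2.resize(f["pixels"][180:285,245:385],(800,600),interpolation=2))
    m=(p[...,0]>p[...,2]+40)&(p[...,0]>p[...,1]+25)&(X[...,2]>.1)&(np.hypot(X[...,0]-.587,X[...,1]+.19)<.05)
    Q=X[m];print(n,len(Q))
    if len(Q)>5:
        print(Q.min(0),Q.max(0))
        for lo in np.arange(.12,.185,.005):
            q=Q[(Q[:,2]>=lo)&(Q[:,2]<lo+.005)]
            if len(q)>2:print(lo.round(3),len(q),q.min(0).round(4),q.max(0).round(4))
    for lo in np.arange(.06,.1,.006):
        q=X[(X[...,2]>lo)&(X[...,2]<lo+.006)&(np.hypot(X[...,0]-.587,X[...,1]+.19)<.012)]
        if len(q): print("shaft",lo.round(3),len(q),q.mean(0).round(4))
```

```text
[ 0.58604419 -0.18844707  0.15027033] [ 1.79983384e+02 -5.44659942e-02  1.59413165e+02] [-0.22991207 -0.6519835  -1.24377491] [-0.02127629 -0.03335116  0.00313547]
side 164
[ 0.56334391 -0.21226602  0.13119265] [ 0.60274354 -0.17800547  0.15453434]
0.13 29 [ 0.5636 -0.2108  0.1312] [ 0.5987 -0.1899  0.135 ]
0.135 72 [ 0.5633 -0.2123  0.1351] [ 0.6027 -0.178   0.1398]
0.14 19 [ 0.5717 -0.2015  0.1402] [ 0.5942 -0.1839  0.1441]
0.145 31 [ 0.5701 -0.2033  0.1451] [ 0.5928 -0.1909  0.1499]
0.15 13 [ 0.5698 -0.2025  0.15  ] [ 0.5891 -0.1945  0.1545]
shaft 0.06 8 [ 0.5848 -0.1918  0.0622]
shaft 0.066 10 [ 0.5841 -0.1932  0.069 ]
shaft 0.072 12 [ 0.5842 -0.1923  0.0755]
shaft 0.078 8 [ 0.5842 -0.1915  0.0814]
shaft 0.084 11 [ 0.5843 -0.1918  0.0876]
shaft 0.09 8 [ 0.5854 -0.1901  0.0923]
top 0
```

View pics/s2.png

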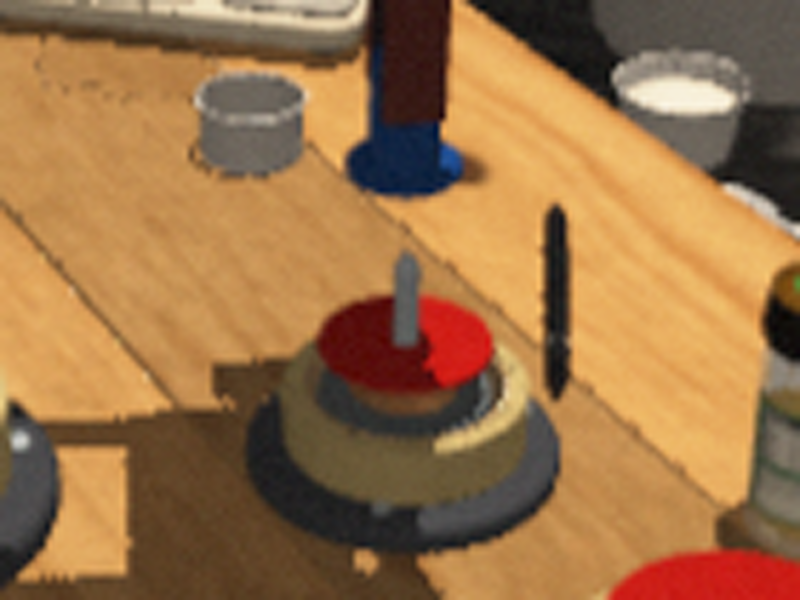

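Flange centre at column 405 and shaft at column 406 line up in this view. The depth direction agrees within about 1 mm, well inside the 17 mm mouth. I'll go down gently.

Call:
move_arm([
  [0,0,0,-0.06,0,0,0],
  [0,0,0,-0.13,0,0,0],
  [0,0,0,-0.2,0,0,0],
  [0,0,0,-0.2,0,0,0],
  [0,0,0,-0.2,0,0,0],
  [0,0,0,-0.2,0,0,0],
])

```text
time: 7.6
ee_pos: [0.5867, -0.1903, 0.1205]
eef_rot: [-180.0, 0.0, 159.3]
wrist_force: [0.5, -0.1, -2.3]
opening: 0.295
grip_force: 30.0
```

Call:
move_arm([
  [0,0,0,-0.02,0,0,0],
  [0,0,0,-0.04,0,0,0],
  [0,0,0,-0.06,0,0,0],
  [0,0,0,-0.08,0,0,0],
  [0,0,0,-0.08,0,0,0],
  [0,0,0,-0.08,0,0,0],
])

```text
time: 8.2
ee_pos: [0.5865, -0.1902, 0.1082]
eef_rot: [-180.0, -0.0, 159.3]
wrist_force: [0.0, -0.7, -2.1]
opening: 0.291
grip_force: 30.0
```

Run:
```python
from h import *
s=ctrl.state();print(s["ee_pos"],s["wrist_force"],s["torque"])
f=grab_frame("side"); cv2.imwrite("pics/s3.png",cv2.resize(f["pixels"][180:285,245:385],(800,600),interpolation=2))
```

```text
[ 0.58645359 -0.19015031  0.10824907] [ 0.03449714 -0.66022042 -2.12339127] [-0.00849286  0.02048969 -0.02465043]
```

View pics/s3.png

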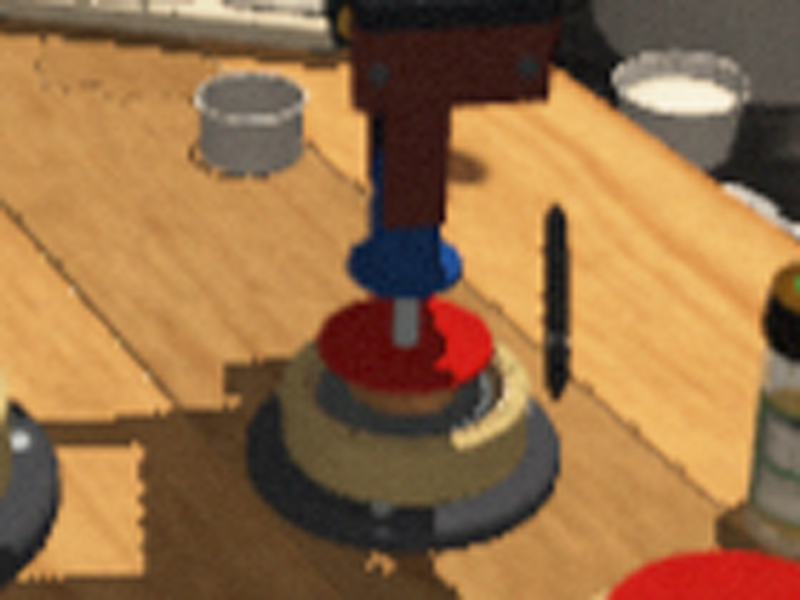

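The flange (405,265) sits centred over the shaft (405,320), with the tip in the mouth and no contact force. I'll continue slowly.

Call:
move_arm([
  [0,0,0,-0.015,0,0,0],
  [0,0,0,-0.03,0,0,0],
  [0,0,0,-0.045,0,0,0],
  [0,0,0,-0.06,0,0,0],
  [0,0,0,-0.06,0,0,0],
])

```text
time: 8.75
ee_pos: [0.5869, -0.1901, 0.0993]
eef_rot: [180.0, 0.0, 159.3]
wrist_force: [1.1, 1.5, -0.0]
opening: 0.29
grip_force: 30.0
```

Call:
move_arm([
  [0,0,0,-0.01,0,0,0],
  [0,0,0,-0.02,0,0,0],
  [0,0,0,-0.03,0,0,0],
  [0,0,0,-0.04,0,0,0],
  [0,0,0,-0.05,0,0,0],
  [0,0,0,-0.06,0,0,0],
])

```text
time: 9.35
ee_pos: [0.5873, -0.1902, 0.0911]
eef_rot: [180.0, 0.1, 159.3]
wrist_force: [0.1, 2.0, 4.8]
opening: 0.292
grip_force: 30.0
```

Call:
move_arm([
  [0,0,0,-0.01,0,0,0],
  [0,0,0,-0.02,0,0,0],
  [0,0,0,-0.03,0,0,0],
])

```text
time: 9.65
ee_pos: [0.5872, -0.1901, 0.0862]
eef_rot: [180.0, 0.1, 159.3]
wrist_force: [2.7, 2.8, 4.4]
opening: 0.294
grip_force: 30.0
```

Call:
move_arm([
  [0,0,0,-0.01,0,0,0],
  [0,0,0,-0.02,0,0,0],
])

```text
time: 9.85
ee_pos: [0.587, -0.1902, 0.083]
eef_rot: [180.0, 0.1, 159.3]
wrist_force: [3.4, 2.5, 5.4]
opening: 0.292
grip_force: 30.0
```

Call:
move_arm([
  [0,0,0,-0.01,0,0,0],
  [0,0,0,-0.013,0,0,0],
])

```text
time: 10.05
ee_pos: [0.5869, -0.1902, 0.0808]
eef_rot: [180.0, 0.0, 159.3]
wrist_force: [2.5, 1.9, 3.8]
opening: 0.295
grip_force: 30.0
```

Call:
move_arm([
  [0,0,0,-0.007,0,0,0],
  [0,0,0,-0.013,0,0,0],
])

```text
time: 10.25
ee_pos: [0.5869, -0.1902, 0.0791]
eef_rot: [180.0, 0.0, 159.3]
wrist_force: [2.5, 2.4, 5.5]
opening: 0.297
grip_force: 30.0
```

Call:
move_arm([
  [0,0,0,-0.007,0,0,0],
  [0,0,0,-0.007,0,0,0],
])

```text
time: 10.45
ee_pos: [0.5869, -0.1901, 0.0779]
eef_rot: [180.0, 0.0, 159.3]
wrist_force: [4.1, 1.0, 2.9]
opening: 0.294
grip_force: 30.0
```

Call:
move_arm([
  [0,0,0,-0.007,0,0,0],
  [0,0,0,-0.007,0,0,0],
])

```text
time: 10.65
ee_pos: [0.5868, -0.1901, 0.0768]
eef_rot: [180.0, 0.0, 159.3]
wrist_force: [3.4, 2.5, 2.8]
opening: 0.293
grip_force: 30.0
```

Run:
```python
from h import *
s=ctrl.state();print(s["ee_pos"],s["wrist_force"],s["torque"])
f=grab_frame("side");X=pts(f);p=f["pixels"].astype(int); cv2.imwrite("pics/s4.png",cv2.resize(f["pixels"][200:285,255:368],(796,600),interpolation=2))
S=np.load("side0.npy")
red=(p[...,2]>100)&(p[...,1]<60)&(p[...,0]<60)
r=np.hypot(X[...,0]-.5865,X[...,1]+.1903)
print("plate now",np.median(X[red&(r<.032)&(r>.022)][:,2]), "before, same pix",np.median(S[red&(r<.032)&(r>.022)][:,2]))
print("noise check tape",[np.nanmedian(M[(r<.046)&(r>.04)&(abs(X[...,2]-.037)<.004)][:,2]) for M in (X,S)])
```

```text
[ 0.58680697 -0.19011865  0.07680451] [3.37236331 2.51201401 2.7607119 ] [ 0.47295136 -0.73128911  0.03540031]
plate now 0.056564665419368165 before, same pix 0.0566596802381303
noise check tape [np.float64(0.03731039622282066), np.float64(0.03701795134352993)]
```

View pics/s4.png

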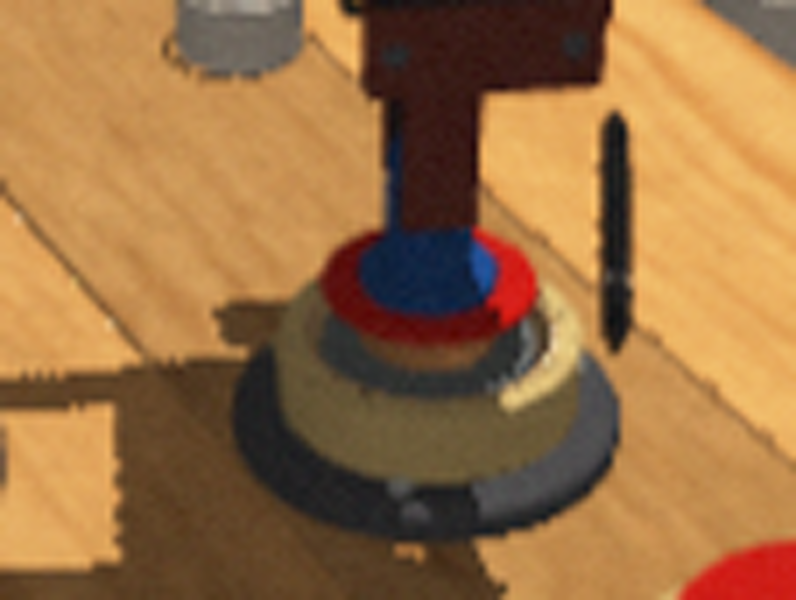

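The cap (430,270) is just about on the plate: underside about 56.8 mm, plate about 56.6 mm. I'll continue in sub-millimetre steps.

Call:
move_arm([
  [0,0.002,0.001,-0.005,0,0,0],
  [0,0.002,0.001,-0.005,0,0,0],
])

```text
time: 10.9
ee_pos: [0.5868, -0.1901, 0.0761]
eef_rot: [-180.0, 0.0, 159.3]
wrist_force: [3.1, 2.0, 3.4]
opening: 0.296
grip_force: 30.0
```

Call:
move_arm([
  [0,0,0,-0.005,0,0,0],
  [0,0,0,-0.005,0,0,0],
])

```text
time: 11.1
ee_pos: [0.5869, -0.1901, 0.0755]
eef_rot: [-180.0, 0.0, 159.3]
wrist_force: [2.7, 2.2, 4.9]
opening: 0.292
grip_force: 30.0
```

Call:
move_arm([
  [0,0,0,-0.005,0,0,0],
  [0,0,0,-0.005,0,0,0],
])

```text
time: 11.3
ee_pos: [0.587, -0.1902, 0.075]
eef_rot: [-180.0, 0.0, 159.3]
wrist_force: [2.1, 1.3, 5.9]
opening: 0.296
grip_force: 30.0
```

Call:
move_arm([
  [0,0,0,-0.004,0,0,0],
  [0,0,0,-0.004,0,0,0],
])

```text
time: 11.5
ee_pos: [0.5871, -0.1902, 0.0746]
eef_rot: [-180.0, 0.0, 159.3]
wrist_force: [2.3, 2.8, 8.0]
opening: 0.291
grip_force: 30.0
```

```bash
cat > m.py <<'E'
from h import *
s=ctrl.state();print(s["ee_pos"],s["wrist_force"],s["torque"])
S=np.load("side0.npy");a=[]
for i in range(4):
    f=grab_frame("side");X=pts(f);p=f["pixels"].astype(int)
    red=(p[...,2]>70)&(p[...,1]<60)&(p[...,0]<60)
    r=np.hypot(X[...,0]-.5865,X[...,1]+.1903);m=red&(r<.032)&(r>.024)&(X[...,2]>.045)
    bl=(p[...,0]>p[...,2]+30)&(r<.0225)&(r>.014)
    t=(r<.046)&(r>.04)&(abs(X[...,2]-.037)<.004)
    a.append([m.sum(),X[m][:,2].mean(),np.nanmean(S[m][:,2]),X[bl][:,2].mean(),np.quantile(X[bl][:,2],.8),X[t][:,2].mean()-np.nanmean(S[t][:,2])])
    print(np.array(a[-1]).round(5))
print("mean",np.mean(a,0).round(5))
E
python3 m.py
```

```text
[ 0.58711472 -0.19019113  0.07460991] [2.27217736 2.76370468 7.98127119] [ 0.40498208 -0.44074951  0.0334704 ]
[1.220e+02 5.750e-02 5.557e-02 6.307e-02 6.604e-02 2.000e-05]
[ 1.310e+02  5.737e-02  5.487e-02  6.261e-02  6.467e-02 -2.500e-04]
[1.310e+02 5.675e-02 5.525e-02 6.340e-02 6.540e-02 1.300e-04]
[ 1.390e+02  5.689e-02  5.492e-02  6.201e-02  6.225e-02 -1.400e-04]
mean [ 1.3075e+02  5.7130e-02  5.5150e-02  6.2770e-02  6.4590e-02 -6.0000e-05]
```

Call:
move_arm([
  [0,0,0,-0.004,0,0,0],
  [0,0,0,-0.004,0,0,0],
  [0,0,0,-0.004,0,0,0],
])

```text
time: 12.0
ee_pos: [0.5871, -0.1902, 0.0742]
eef_rot: [-180.0, 0.0, 159.3]
wrist_force: [2.7, 1.4, 8.9]
opening: 0.293
grip_force: 30.0
```

Call:
move_arm([
  [0,0,0,-0.002,0,0,0],
  [0,0,0,-0.002,0,0,0],
  [0,0,0,-0.002,0,0,0],
])

```text
time: 12.3
ee_pos: [0.5872, -0.1902, 0.0741]
eef_rot: [-180.0, 0.1, 159.3]
wrist_force: [1.0, 2.2, 10.2]
opening: 0.292
grip_force: 30.0
```

Call:
move_arm([
  [0.7,0,0,0,0,0,0],
  [0.7,0,0,0,0,0,0],
  [0.7,0,0,0,0,0,0],
  [0.7,0,0,0,0,0,0],
  [0.7,0,0,0,0,0,0],
  [0.7,0,0,0.03,0,0,0],
  [0.7,0,0,0.1,0,0,0],
  [0.7,0,0,0.3,0,0,0],
  [0.7,0,0,0.6,0,0,0],
  [0.7,0,0,0.9,0,0,0],
  [0.7,0,0,0.9,0,0,0],
])

```text
time: 13.4
ee_pos: [0.5911, -0.1919, 0.2162]
eef_rot: [-179.9, 0.8, 159.3]
wrist_force: [0.1, -0.6, 0.8]
opening: 0.698
grip_force: 0.0
```

Call:
move_arm([
  [1,-0.2,0.2,0.1,0,0,0],
  [1,-0.5,0.5,0.1,0,0,0],
  [1,-0.8,0.8,0.1,0,0,0],
  [1,-0.8,0.8,0.1,0,0,0],
  [1,-0.8,0.8,0.1,0,0,0],
])

```text
time: 13.9
ee_pos: [0.4631, -0.0674, 0.2232]
eef_rot: [180.0, -0.1, 159.4]
wrist_force: [-0.3, -0.1, 0.2]
opening: 0.999
grip_force: 0.0
```

```bash
python3 m.py
python3 - <<'E'
from h import *
f=grab_frame("side"); cv2.imwrite("pics/s5.png",cv2.resize(f["pixels"][200:285,255:368],(796,600),interpolation=2))
T=np.load("top0.npy");S=np.load("side0.npy")
for n,O in(("top",T),("side",S)):
  A=[pts(grab_frame(n)) for _ in range(6)];X=np.nanmean(A,0);r=np.hypot(X[...,0]-.5868,X[...,1]+.1903)
  m=(r<.031)&(r>.0245)&(abs(X[...,2]-.056)<.006)&(abs(O[...,2]-.056)<.006)
  t=(r<.046)&(r>.037)&(abs(X[...,2]-.037)<.003)&(abs(O[...,2]-.037)<.003)
  fl=(r<.021)&(r>.0145)&(abs(X[...,2]-.06)<.006); cp=(r<.011)&(X[...,2]>.09)
  print(n,"plate drop",(O[m]-X[m])[:,2].mean(),m.sum(),"tape",(O[t]-X[t])[:,2].mean(),"plate",np.median(X[m][:,2]),"flange",np.median(X[fl][:,2]),"captop",np.median(X[cp][:,2]),X[cp].mean(0))
E
```

```text
[ 0.46313794 -0.06735914  0.22324967] [-0.34689402 -0.14693688  0.16873706] [-0.1015501   0.01857741  0.01704048]
[ 1.290e+02  5.557e-02  5.586e-02  6.766e-02  7.887e-02 -8.000e-05]
[1.400e+02 5.561e-02 5.614e-02 6.702e-02 7.703e-02 2.200e-04]
[1.340e+02 5.568e-02 5.611e-02 6.596e-02 6.989e-02 5.000e-05]
[1.330e+02 5.572e-02 5.607e-02 6.804e-02 7.819e-02 7.000e-05]
mean [1.340e+02 5.564e-02 5.604e-02 6.717e-02 7.600e-02 7.000e-05]
top plate drop 0.0009378258608979966 123 tape 0.0005900538538928139 plate 0.054959473985741726 flange 0.05968790276499244 captop 0.10473540498122343 [ 0.58795089 -0.19037787  0.10483511]
side plate drop 0.0008214844535267973 102 tape -4.9247348962298034e-05 plate 0.055963896757140794 flange 0.06064613316058404 captop 0.10560151449497378 [ 0.58596046 -0.1928719   0.10508933]
```

View pics/s5.png

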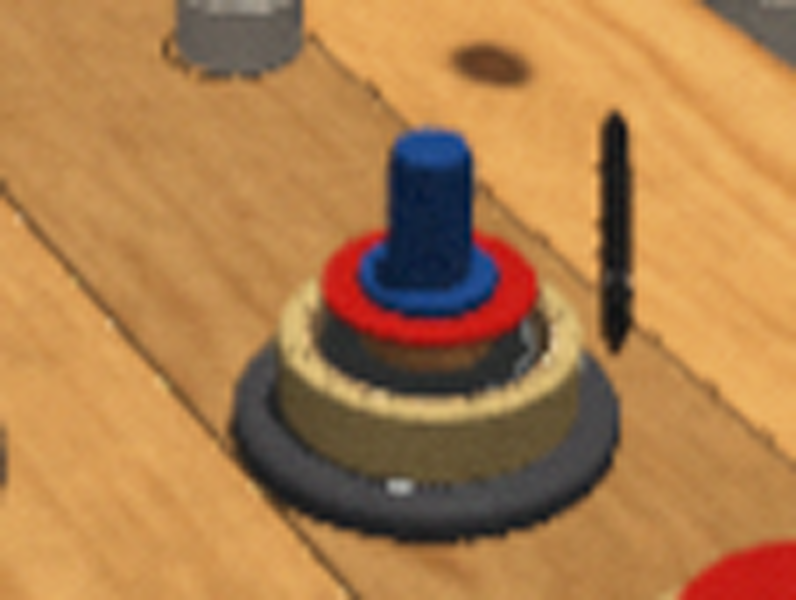

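The cap stands upright and centred at (430,220) with its flange on the red plate. Depth suggests it sprang back a little on release, with the plate about 0.9 mm down, which is borderline. I'll regrip and press slightly further.

Call:
move_arm([
  [0.8,0.3,-0.3,0,0,0,0],
  [0.8,0.6,-0.6,0,0,0,0],
  [0.8,0.8,-0.8,0,0,0,0],
  [0.8,0.8,-0.8,-0.1,0,0,0],
  [0.8,0.8,-0.8,-0.1,0,0,0],
  [0.8,0.8,-0.8,-0.1,0,0,0],
  [0.8,0.8,-0.8,-0.1,0,0,0],
])

```text
time: 15.45
ee_pos: [0.5859, -0.1889, 0.2084]
eef_rot: [180.0, -0.1, 159.4]
wrist_force: [-0.2, 0.3, 1.0]
opening: 0.794
grip_force: 0.0
```

Call:
move_arm([
  [0.8,0,0,-0.2,0,0,0],
  [0.8,0,0,-0.4,0,0,0],
  [0.8,0,0,-0.6,0,0,0],
  [0.8,0,0,-0.75,0,0,0],
  [0.8,0,0,-0.85,0,0,0],
  [0.8,0,0,-0.85,0,0,0],
  [0.8,0,0,-0.85,0,0,0],
])

```text
time: 16.15
ee_pos: [0.5867, -0.1894, 0.0816]
eef_rot: [-180.0, 0.0, 159.4]
wrist_force: [0.6, -0.2, -0.1]
opening: 0.802
grip_force: 0.0
```

Call:
move_arm([
  [0.8,0,0,-0.02,0,0,0],
  [0.8,0,0,-0.044,0,0,0],
  [0.8,0,0,-0.044,0,0,0],
  [0,0,0,-0.044,0,0,0],
  [0,0,0,-0.044,0,0,0],
  [0,0,0,-0.044,0,0,0],
  [0,0,0,-0.044,0,0,0],
  [0,0,0,-0.044,0,0,0],
  [0,0,0,-0.044,0,0,0],
  [0,0,0,-0.044,0,0,0],
  [0,0,0,-0.044,0,0,0],
])

```text
time: 17.25
ee_pos: [0.5869, -0.1898, 0.0741]
eef_rot: [180.0, 0.0, 159.3]
wrist_force: [-0.2, 2.3, 1.3]
opening: 0.294
grip_force: 30.0
```

Call:
move_arm([
  [0,0,0,-0.004,0,0,0],
  [0,0,0,-0.004,0,0,0],
  [0,0,0,-0.004,0,0,0],
])

```text
time: 17.55
ee_pos: [0.587, -0.1898, 0.0737]
eef_rot: [180.0, 0.0, 159.3]
wrist_force: [0.1, 2.4, 5.5]
opening: 0.29
grip_force: 30.0
```

Call:
move_arm([
  [0,0,0,-0.003,0,0,0],
  [0,0,0,-0.003,0,0,0],
  [0,0,0,-0.003,0,0,0],
])

```text
time: 17.85
ee_pos: [0.587, -0.1899, 0.0735]
eef_rot: [180.0, 0.0, 159.3]
wrist_force: [-0.6, 3.2, 7.4]
opening: 0.294
grip_force: 30.0
```

Call:
move_arm([
  [0,0,0,-0.002,0,0,0],
  [0,0,0,-0.002,0,0,0],
  [0,0,0,-0.002,0,0,0],
])

```text
time: 18.15
ee_pos: [0.587, -0.1899, 0.0734]
eef_rot: [180.0, 0.0, 159.3]
wrist_force: [-1.3, 3.5, 8.4]
opening: 0.293
grip_force: 30.0
```

Call:
move_arm([
  [0,0,0,-0.003,0,0,0],
  [0,0,0,-0.003,0,0,0],
  [0,0,0,-0.003,0,0,0],
])

```text
time: 18.45
ee_pos: [0.5871, -0.1899, 0.0731]
eef_rot: [180.0, 0.0, 159.3]
wrist_force: [-1.9, 2.1, 9.1]
opening: 0.293
grip_force: 30.0
```

Call:
move_arm([
  [0,0,0,-0.002,0,0,0],
  [0,0,0,-0.002,0,0,0],
  [0,0,0,-0.002,0,0,0],
])

```text
time: 18.75
ee_pos: [0.5871, -0.1899, 0.073]
eef_rot: [180.0, 0.0, 159.3]
wrist_force: [-2.2, 3.4, 9.9]
opening: 0.295
grip_force: 30.0
```

Call:
move_arm([
  [0,0,0,-0.003,0,0,0],
  [0,0,0,-0.003,0,0,0],
  [0,0,0,-0.003,0,0,0],
])

```text
time: 19.05
ee_pos: [0.5872, -0.1899, 0.0726]
eef_rot: [180.0, 0.1, 159.3]
wrist_force: [-1.4, 2.7, 10.8]
opening: 0.298
grip_force: 30.0
```

Call:
move_arm([
  [0,0,0,-0.002,0,0,0],
  [0,0,0,-0.002,0,0,0],
  [0,0,0,-0.002,0,0,0],
])

```text
time: 19.35
ee_pos: [0.5872, -0.1899, 0.0725]
eef_rot: [180.0, 0.1, 159.3]
wrist_force: [-2.2, 2.9, 12.3]
opening: 0.292
grip_force: 30.0
```

```bash
cat > d.py <<'E'
from h import *
T=np.load("top0.npy");S=np.load("side0.npy")
for n,O in(("top",T),("side",S)):
  A=[pts(grab_frame(n)) for _ in range(8)];X=np.nanmean(A,0);r=np.hypot(X[...,0]-.5868,X[...,1]+.1903)
  m=(r<.031)&(r>.0245)&(abs(X[...,2]-.055)<.006)&(abs(O[...,2]-.055)<.006)
  t=(r<.046)&(r>.037)&(abs(X[...,2]-.037)<.003)&(abs(O[...,2]-.037)<.003)
  fl=(r<.021)&(r>.0145)&(abs(X[...,2]-.06)<.006); cp=(r<.011)&(X[...,2]>.09)
  if m.sum()>5: print(n,"drop",(O[m]-X[m])[:,2].mean().round(5),m.sum(),"tape",(O[t]-X[t])[:,2].mean().round(5),"plate",np.median(X[m][:,2]).round(4),"flange",np.median(X[fl][:,2]).round(4),"captop",np.median(X[cp][:,2]).round(4), "frame means",[a[m][:,2].mean().round(4) for a in A][:4],"old",O[m][:,2].mean().round(4))
E
python3 d.py
```

```text
top drop 0.00278 75 tape 0.00023 plate 0.0534 flange 0.0583 captop 0.5055 frame means [np.float64(0.0533), np.float64(0.0533), np.float64(nan), np.float64(0.0535)] old 0.0562
side drop 0.00219 107 tape -4e-05 plate 0.0544 flange 0.0592 captop nan frame means [np.float64(0.0542), np.float64(0.0544), np.float64(0.0544), np.float64(nan)] old 0.0566
  return _methods._mean(a, axis=axis, dtype=dtype,
  ret = ret.dtype.type(ret / rcount)
```

The plate is about 2.4 mm down under the press. It should spring back to about 1.7 mm, so I release.

Call:
move_arm([
  [0.7,0,0,0,0,0,0],
  [0.7,0,0,0,0,0,0],
  [0.7,0,0,0,0,0,0],
  [0.7,0,0,0,0,0,0],
  [0.7,0,0,0,0,0,0],
  [0.7,0,0,0.03,0,0,0],
  [0.7,0,0,0.1,0,0,0],
  [0.7,0,0,0.3,0,0,0],
  [0.7,0,0,0.6,0,0,0],
  [0.7,0,0,0.9,0,0,0],
  [0.7,0,0,0.9,0,0,0],
])

```text
time: 21.25
ee_pos: [0.5912, -0.1919, 0.2142]
eef_rot: [-179.9, 0.8, 159.3]
wrist_force: [1.5, -0.5, -0.6]
opening: 0.698
grip_force: 0.0
```

Call:
move_arm([
  [1,-0.2,0.2,0.1,0,0,0],
  [1,-0.5,0.5,0.1,0,0,0],
  [1,-0.8,0.8,0.1,0,0,0],
  [1,-0.8,0.8,0.1,0,0,0],
  [1,-0.8,0.8,0.1,0,0,0],
])

```text
time: 21.75
ee_pos: [0.4631, -0.0674, 0.2213]
eef_rot: [180.0, -0.1, 159.4]
wrist_force: [0.2, 0.1, -1.2]
opening: 1.001
grip_force: 0.0
```

```bash
python3 d.py 2>/dev/null
python3 - <<'E'
from h import *
f=grab_frame("side"); cv2.imwrite("pics/s6.png",cv2.resize(f["pixels"][170:290,170:410],(800,400),interpolation=2))
E
```

```text
top drop 0.00119 124 tape 0.00055 plate 0.0544 flange 0.0597 captop 0.1043 frame means [np.float64(0.0546), np.float64(0.0546), np.float64(0.0544), np.float64(0.0548)] old 0.0557
side drop 0.00117 105 tape -5e-05 plate 0.0555 flange 0.0605 captop 0.1053 frame means [np.float64(0.0554), np.float64(nan), np.float64(0.0555), np.float64(nan)] old 0.0567
```

View pics/s6.png

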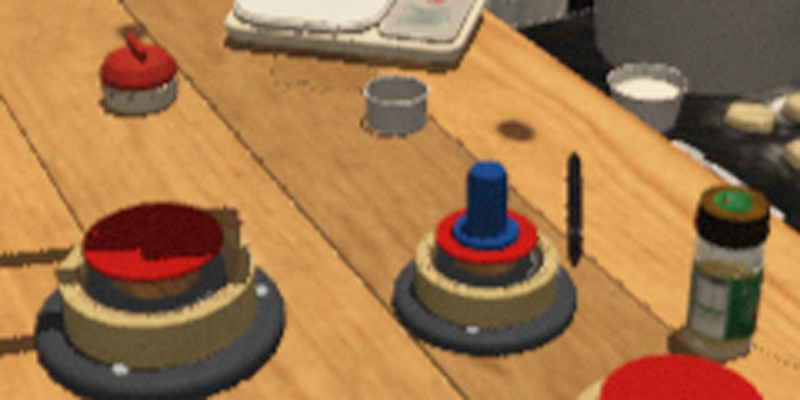

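The plate is only about 1.2 mm down, because the teeth rebound by about 1.2 mm. That margin is thin, so one more press to about 3 mm (below 11 N on the plate) should leave about 1.5 mm. Bystanders are untouched (timer 138,80; cutter 396,103; spice 728,270).

Call:
move_arm([
  [0.8,0.3,-0.3,0,0,0,0],
  [0.8,0.6,-0.6,0,0,0,0],
  [0.8,0.8,-0.8,0,0,0,0],
  [0.8,0.8,-0.8,-0.1,0,0,0],
  [0.8,0.8,-0.8,-0.1,0,0,0],
  [0.8,0.8,-0.8,-0.1,0,0,0],
  [0.8,0.8,-0.8,-0.1,0,0,0],
])

```text
time: 23.3
ee_pos: [0.5858, -0.1889, 0.2065]
eef_rot: [180.0, -0.1, 159.4]
wrist_force: [0.0, 0.1, 0.1]
opening: 0.802
grip_force: 0.0
```

Call:
move_arm([
  [0.8,0,0,-0.2,0,0,0],
  [0.8,0,0,-0.4,0,0,0],
  [0.8,0,0,-0.6,0,0,0],
  [0.8,0,0,-0.75,0,0,0],
  [0.8,0,0,-0.85,0,0,0],
  [0.8,0,0,-0.85,0,0,0],
  [0.8,0,0,-0.85,0,0,0],
])

```text
time: 24.0
ee_pos: [0.5867, -0.1894, 0.0797]
eef_rot: [-180.0, 0.0, 159.4]
wrist_force: [-0.7, -0.0, -0.3]
opening: 0.8
grip_force: 0.0
```

Call:
move_arm([
  [0.8,0,0,-0.02,0,0,0],
  [0.8,0,0,-0.036,0,0,0],
  [0.8,0,0,-0.036,0,0,0],
  [0,0,0,-0.036,0,0,0],
  [0,0,0,-0.036,0,0,0],
  [0,0,0,-0.036,0,0,0],
  [0,0,0,-0.036,0,0,0],
  [0,0,0,-0.036,0,0,0],
  [0,0,0,-0.036,0,0,0],
  [0,0,0,-0.036,0,0,0],
  [0,0,0,-0.036,0,0,0],
])

```text
time: 25.1
ee_pos: [0.5869, -0.1896, 0.0733]
eef_rot: [180.0, -0.0, 159.3]
wrist_force: [1.4, 3.1, 0.4]
opening: 0.294
grip_force: 30.0
```

Call:
move_arm([
  [0,0,0,-0.004,0,0,0],
  [0,0,0,-0.008,0,0,0],
  [0,0,0,-0.008,0,0,0],
  [0,0,0,-0.008,0,0,0],
])

```text
time: 25.5
ee_pos: [0.587, -0.1897, 0.0728]
eef_rot: [180.0, 0.0, 159.3]
wrist_force: [-0.4, 3.2, 5.7]
opening: 0.298
grip_force: 30.0
```

Call:
move_arm([
  [0,0,0,-0.006,0,0,0],
  [0,0,0,-0.006,0,0,0],
  [0,0,0,-0.006,0,0,0],
])

```text
time: 25.8
ee_pos: [0.5871, -0.1898, 0.0723]
eef_rot: [180.0, 0.0, 159.3]
wrist_force: [-1.5, 3.1, 10.2]
opening: 0.291
grip_force: 30.0
```

Call:
move_arm([
  [0,0,0,-0.004,0,0,0],
  [0,0,0,-0.004,0,0,0],
  [0,0,0,-0.004,0,0,0],
])

```text
time: 26.1
ee_pos: [0.5872, -0.1898, 0.072]
eef_rot: [180.0, 0.1, 159.3]
wrist_force: [-2.0, 3.1, 10.9]
opening: 0.292
grip_force: 30.0
```

Call:
move_arm([
  [0,0,0,-0.003,0,0,0],
  [0,0,0,-0.003,0,0,0],
  [0,0,0,-0.003,0,0,0],
])

```text
time: 26.4
ee_pos: [0.5872, -0.1898, 0.0717]
eef_rot: [180.0, 0.1, 159.3]
wrist_force: [-2.4, 3.7, 12.8]
opening: 0.293
grip_force: 30.0
```

Call:
move_arm([
  [0,0,0,-0.003,0,0,0],
  [0,0,0,-0.003,0,0,0],
  [0,0,0,-0.003,0,0,0],
])

```text
time: 26.7
ee_pos: [0.5872, -0.1898, 0.0714]
eef_rot: [180.0, 0.1, 159.3]
wrist_force: [-2.5, 3.5, 14.4]
opening: 0.294
grip_force: 30.0
```

```bash
python3 d.py 2>/dev/null
```

```text
top drop 0.00352 74 tape 0.00035 plate 0.0527 flange 0.0578 captop 0.5043 frame means [np.float64(0.0522), np.float64(0.0527), np.float64(nan), np.float64(0.0529)] old 0.0562
side drop 0.00269 101 tape -7e-05 plate 0.0538 flange 0.0586 captop nan frame means [np.float64(0.0539), np.float64(nan), np.float64(0.0539), np.float64(nan)] old 0.0565
```

Call:
move_arm([
  [0.7,0,0,0,0,0,0],
  [0.7,0,0,0,0,0,0],
  [0.7,0,0,0,0,0,0],
  [0.7,0,0,0,0,0,0],
  [0.7,0,0,0,0,0,0],
  [0.7,0,0,0.03,0,0,0],
  [0.7,0,0,0.1,0,0,0],
  [0.7,0,0,0.3,0,0,0],
  [0.7,0,0,0.6,0,0,0],
  [0.7,0,0,0.9,0,0,0],
  [0.7,0,0,0.9,0,0,0],
])

```text
time: 28.6
ee_pos: [0.5912, -0.1919, 0.2127]
eef_rot: [-179.9, 0.8, 159.3]
wrist_force: [0.9, -0.2, 0.2]
opening: 0.702
grip_force: 0.0
```

Call:
move_arm([
  [1,-0.2,0.2,0.1,0,0,0],
  [1,-0.5,0.5,0.1,0,0,0],
  [1,-0.8,0.8,0.1,0,0,0],
  [1,-0.8,0.8,0.1,0,0,0],
  [1,-0.8,0.8,0.1,0,0,0],
])

```text
time: 29.1
ee_pos: [0.4631, -0.0673, 0.2198]
eef_rot: [180.0, -0.1, 159.4]
wrist_force: [0.0, -0.1, 0.6]
opening: 1.004
grip_force: 0.0
```

```bash
python3 d.py 2>/dev/null
```

```text
top drop 0.00153 128 tape 0.0004 plate 0.0542 flange 0.0593 captop 0.1041 frame means [np.float64(0.054), np.float64(nan), np.float64(0.0542), np.float64(0.054)] old 0.0557
side drop 0.00149 103 tape -5e-05 plate 0.0552 flange 0.06 captop 0.105 frame means [np.float64(0.0551), np.float64(nan), np.float64(nan), np.float64(0.0552)] old 0.0567
```

```bash
python3 -c "
from h import *
print(ctrl.hand_in())"
```

```text
the job is handed in; nothing more can be done
None
```

The blue cap is pressed onto the shaft and holds the red brake plate down about 1.5 mm by camera depth; it took three presses because the teeth sprang back each time, and the job is handed in with the arm clear.

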